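# Sort repaired-toy covers by shape into their bins

### The arm

A 6-joint arm with a two-finger parallel gripper is mounted at the origin on the work surface. World frame = base frame: x ahead of the robot, y to its left, z up, the work surface at z = 0. Lengths are in m, angles in rad, forces in N, time in s.
With the tool pointing down it reaches from about 0.3 to 0.875 m from the base axis. Payload 6.4 kg.
Tool frame: the origin (TCP) lies between the finger pads; the fingertips stand 19 mm ahead of it and the grasp point (between the pads) is the TCP; z points along the fingers, y is the direction in which the jaws open and shut (so a half turn about z gives the same grasp; the last joint's range is limited). The gripper opens to 85 mm and grips with 20 to 120 N. Pads are 22 mm wide; open, the fingers measure 114 mm over their backs; the gripper's body (76 mm by 85 mm) begins 54 mm behind the grasp point. The pads swing forward as they close: fully open they stand 13 mm farther back than shut.
Start: joints at [1.054, 0.181, 1.607, -0, 1.354, -0.206], TCP at [0.176, 0.547, 0.25] pointing down, gripper open.
Joint ranges: [-2.99, 2.99], [-0.89, 2.07], [0.3, 2.58], [-1.14, 4.28], [0, 2.63], [-3.12, 3.12]. Speed limits (rad/s): [2.57, 2.57, 3.01, 3.14, 3.14, 3.14].

### API

Orientations are given as a unit quaternion [w, x, y, z].
In Python, from bench import * gives the robot as it stands.
- The arm moves only by the tool apply_moves, never from a script. Its argument "moves" is a list that holds one entry, the list of rows, each a list of 7 numbers: the shift along the tool's x, y, z in cm, then the turn, a rotation vector about the tool's x, y, z in rad, then the opening, from 0 (shut) to 1 (fully open). A call has 1 to 8 rows; each row is the pose to reach, as a shift and turn from the pose commanded when the call began, along the tool's axes at that moment; what a row does not reach only later rows make up. A row lasts 1/10 s, in which the tool goes at most 50 mm and 8.59 degrees, less where a joint would pass 70% of its speed; a pose out of reach is approached as far as the arm can. A call with a gripper value outside its range is refused whole. The fingers move at their own pace and stop on an object; the grip force is fixed at half the most. Time passes only in rows, so rows that repeat a pose let the fingers close. It gives the time, the measured TCP pose, the force and the opening at its end, in the units of the state.
- get_obs(): the state, without advancing time (a new reading comes with each control period).
- camera(name): name is "scene" or "top" or "wrist"; returns the picture (480x640x3 uint8, red, green, blue); there is no depth.
- get_calibration(name): a dict with "vertical_fov" (degrees; the focal length in pixels is half the picture's height over the tangent of half this angle, whatever the lens; pixels are square), "cx", "cy" (the principal point, pixels), "R" (3x3) and "t" (3): a world point X has camera coordinates R X + t. Camera axes: x right, y down, z forward; pixel columns grow to the right and rows downward; lengths in m; the calibration is good to about 2 mm. A picture is of the moment at which its call begins: read the wrist's pose just before it. get_calibration takes no time and is no camera call; for the wrist camera it gives the pose at the moment of the call.
- hand_in(): hands the job in, once; it reports no verdict.
The state is a dict: "time_s": time; "q": joint angles; "dq": joint speeds; "joint_efforts": joint torques, N m; "eef_pos": TCP position; "eef_rot": TCP orientation; "wrist_force": force on the tool from outside, world axes, zero at the start; "torque": the same for the moment, N m; "opening": opening from 0.0 (shut) to 1.0 (fully open).
Only numpy, scipy, OpenCV 4.12 (cv2) and the standard library are available. Lean on these libraries where they do the work, as an engineer would, in place of code of your own. Each camera call takes 0.05 s, during which the arm holds its last target. There are 200 camera calls.

### The job

Sort the three battery covers that lie in the pockets of the sorting stand: the round one goes into the round tub, the two square ones into the rectangular box, each left lying inside its bin. They sit almost flush in their pockets, so feel for each and press lightly on top with the fingertips, drag each one out onto the apron and slide it off the end into its bin; never press hard, the covers crack, and leave the tools, toys and other things around them where they are.

Things in the scene. Friction and masses are not known exactly. Their poses are not given: they have to be found in the camera images.
- stand: Fixed plywood sorting stand, 266 mm in x, 302 mm in y, its deck 60 mm above the table. Origin: at table height, mid-width, 110 mm from its edge nearest the robot; x away from the robot, y to the left (turned up to 0.2 rad). Three pockets in a row, open to the robot; a bare apron in front of them; behind them, x 106 to 156 mm, a ledge with a screwdriver.
- pocket_mid (a point): Centre of the middle pocket's floor, at deck height (stand frame x = 53, y = 0 mm). The other pockets' centres are 98 mm to either side along the stand's y. Each pocket is 90 x 90 mm, with 8 mm thick walls 8 mm high above the deck (stand x from 8 to 106 mm); the side towards the robot is open.
- apron (a point): Centre of the apron, at deck height (stand frame x = -47, y = 0 mm): level bare deck, stand x from -102 to +8 mm, y from -151 to +151 mm. An 8 mm high lip closes it towards the robot (x -110 to -102 mm). Its left and right ends (y = +151 and -151 mm) are open; a bin stands just beyond and below each.
- square_a: White plastic square cover, 84 x 84 mm, 6 to 10 mm thick (unknown), about 60 g. Lies in one of the pockets (which varies), nearly flush with its walls and 3 mm clear of them: only the top can be touched. Slick on the stand (friction about 0.3); fingertips grip better: pressing on top with 5 to 15 N drags it. Cracks above 70 N. Origin: centre of the underside, z up.
- square_b: A second square cover in another pocket, like square_a but perhaps of another thickness (6 to 10 mm).
- round_a: White plastic round cover, a disc 84 mm across, 6 to 10 mm thick, about 55 g, flat top, in the remaining pocket. Otherwise as square_a. Origin: centre of the underside, z up.
- tub: Fixed round lavender tub, open on top: 170 mm across the rim, 160 mm at the foot, 50 mm high (10 mm lower than the deck), wall 3 mm, floor 4 mm. Stands at the left or the right end of the apron (varies), its rim 8 to 12 mm from the stand. A spare round cover lies in it already. Origin: centre of the underside.
- crate: Fixed rectangular lavender box, open on top: 180 mm in its x, 170 mm in its y, 50 mm high (10 mm lower than the deck), walls and floor 3 mm. Stands at the other end of the apron, 8 to 12 mm from the stand. A spare square cover lies in it already. Origin: centre of the underside; axes as the stand's.
- screwdriver: Bystander: red-handled screwdriver, 170 mm, lying across the ledge of the stand behind the pockets, at most 30 mm above the deck.
- toy_car: Bystander: toy car, 60 x 40 mm, 40 mm high, on the table just in front of the stand's lip, so lower than the deck.
- tape_roll: Bystander: roll of paper tape, 80 mm across, 24 mm high, on the table behind and left of the stand.
- mug: Bystander: white mug, 80 mm across, 95 mm high, on the table far to the left.
- glue: Bystander: small glue bottle, 44 mm across, 110 mm high, on the table behind and right of the stand.
- pliers_wrench: Bystander: steel wrench, 160 mm, on the table far to the right.
- toy_maraca: Bystander: green toy rattle, 100 mm long, 40 mm high, on the table just in front of the stand's lip, lower than the deck.
Things that resemble listed ones, but are neither listed nor needed, are in the scene too. Leave any brown, green or orange look-alike of the square_b alone.

How it is judged:
At the end, for the whole second after the job is handed in: The round cover's origin is within 75 mm (horizontally) of the tub's centre, both square covers' origins are inside the rectangular box (within 85 mm in its x and 80 mm in its y of its centre), all three origins are lower than 50 mm above the table and the covers are at rest (slower than 20 mm/s) (horizontal distance between round_a and tub below 0.075 m and x of square_a in the frame of crate between -0.085 and 0.085 m and y of square_a in the frame of crate between -0.08 and 0.08 m and x of square_b in the frame of crate between -0.085 and 0.085 m and y of square_b in the frame of crate between -0.08 and 0.08 m and height (world z) of each of round_a, square_a, square_b below 0.05 m and linear speed of each of round_a, square_a, square_b below 0.02 m/s); the robot touches nothing.
It fails at once if a cover is pressed or squeezed with more than 70 N (contact force between the fingers and round_a above 70 N or contact force between the fingers and square_a above 70 N or contact force between the fingers and square_b above 70 N).
It fails at once if a tool, toy or other bystander is moved by more than 30 mm (distance of any of screwdriver, toy_car, tape_roll, mug, glue, pliers_wrench, toy_maraca from where it was at the start of the episode above 0.03 m).
It also fails if it takes over 64 s, if anything falls off the work surface, if the arm or the gripper's body presses on something with over 40 N, if the wrist force passes 120 N, or if a joint passes its speed limit or range.

## Working session

There is one attempt and no reset: what is moved stays moved. The work goes in short steps, Python scripts to look and compute and a tool call to move; the robot and the scene stay as the last step left them, time stands still between calls to the robot, and variables do not carry over. Pictures are saved under pics/ and viewed, about 8 in all and at most 12, crops included, and the job is handed in when it is done.

Besides the shell and the picture viewer there is one more tool, called after "Request:" as name(argument=value, ...) on one line, values as JSON. apply_moves: Moves the arm, as the interface text tells. Its arguments: {"type":"object","properties":{"moves":{"type":"array","items":{"type":"array","items":{"type":"array","items":{"type":"number"}}}}},"required":["moves"]}

```bash
mkdir -p pics; python3 - <<'E'
from bench import *
import cv2
o=get_obs(); print({k:o[k] for k in ('time_s','eef_pos','eef_rot','wrist_force','opening')})
for n in('top','scene'):
    im=camera(n); cv2.imwrite(f'pics/{n}0.png',im[:,:,::-1]); print(n,get_calibration(n))
E
```

```text
{'time_s': 0.0, 'eef_pos': array([0.17555755, 0.54700658, 0.24938111]), 'eef_rot': array([-3.12182582e-04,  1.54755081e-01,  9.87952483e-01, -8.11601032e-04]), 'wrist_force': array([-0.32676515,  0.38560073, -0.43964507]), 'opening': 1.0016125108466563}
top {'vertical_fov': 57.08344164353164, 'cx': 317.2962532744517, 'cy': 242.72895971934906, 'R': array([[ 6.93485784e-04, -9.99748363e-01, -2.24216423e-02],
       [-9.88585491e-01,  2.69263428e-03, -1.50636900e-01],
       [ 1.50659368e-01,  2.22701748e-02, -9.88334859e-01]]), 't': array([0.0166734 , 0.51397214, 0.96133872])}
scene {'vertical_fov': 44.81765653497198, 'cx': 325.9092308780024, 'cy': 232.6427128496267, 'R': array([[ 0.17866756,  0.98388914, -0.0063295 ],
       [ 0.83579549, -0.15516284, -0.52665966],
       [-0.51915682,  0.08880683, -0.85005267]]), 't': array([-0.0818933 , -0.40321251,  1.96508582])}
```

View pics/top0.png

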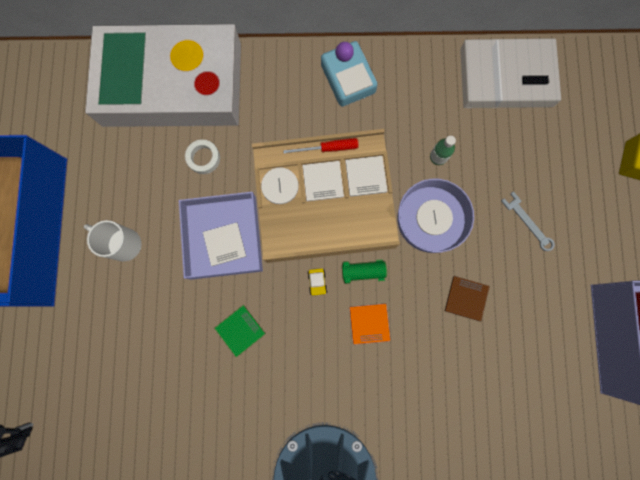

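View pics/scene0.png

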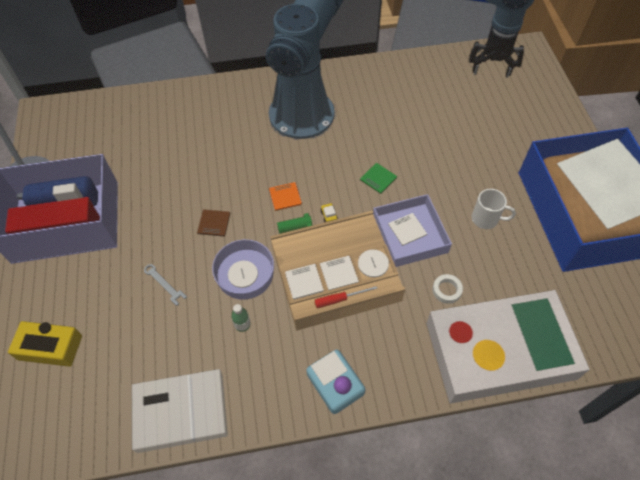

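The top view shows the round cover in the left pocket (280,186) and the squares in the middle (323,181) and right (366,175) pockets. The crate is on the left (222,236) and the tub on the right (435,215). The toy car (317,281) and the rattle (364,271) lie in front of the lip. The scene view agrees.

```bash
cat > h.py <<'E'
from bench import *
import numpy as np, cv2
from scipy.spatial.transform import Rotation as Ro
def ray(c,uv,z):
    f=240/np.tan(np.radians(c['vertical_fov'])/2); R=np.array(c['R']);C=-R.T@c['t']
    d=R.T@np.array([(uv[0]-c['cx'])/f,(uv[1]-c['cy'])/f,1]); return (C+d*(z-C[2])/d[2])
def comps(im,lo,hi,amin,box):
    hsv=cv2.cvtColor(im,cv2.COLOR_RGB2HSV); m=cv2.inRange(hsv,lo,hi); k=np.zeros_like(m); x0,x1,y0,y1=box; k[y0:y1,x0:x1]=m[y0:y1,x0:x1]
    return [c for c in cv2.findContours(k,cv2.RETR_EXTERNAL,cv2.CHAIN_APPROX_NONE)[0] if cv2.contourArea(c)>amin]
E
python3 - <<'E'
from h import *
for n,box in(('top',(250,400,120,270)),('scene',(270,410,200,310))):
    im=cv2.imread(f'pics/{n}0.png')[:,:,::-1].copy(); c=get_calibration(n)
    for k in comps(im,(0,0,150),(179,45,255),300,box):
        r=cv2.minAreaRect(k); print(n,r,ray(c,r[0],.068).round(4),cv2.contourArea(k))
    b=(170,480,170,290) if n=='top' else (205,455,190,300)
    for k in comps(im,(112,40,90),(135,255,255),800,b):
        r=cv2.minAreaRect(k); print('bin',r,ray(c,r[0],.05).round(3))
c=get_calibration('top')
for p in((253,143),(384,131),(397,250),(263,260)): print(p,ray(c,p,.06).round(4))
E
```

```text
top ((279.0, 185.5), (35.0, 36.0), 90.0) [0.6401 0.1018 0.068 ] 993.5
top ((322.6459655761719, 180.59854125976562), (36.33584213256836, 37.36746597290039), 83.41805267333984) [0.6509 0.0036 0.068 ] 1281.0
top ((365.8963317871094, 175.5670623779297), (36.663272857666016, 37.878013610839844), 83.6598129272461) [ 0.662  -0.0937  0.068 ] 1299.5
bin ((219.19436645507812, 235.2144775390625), (80.53601837158203, 77.8267822265625), 84.68545532226562) [0.53  0.238 0.05 ]
bin ((435.300048828125, 215.89999389648438), (74.68466186523438, 72.89581298828125), 26.56505012512207) [ 0.573 -0.25   0.05 ]
scene ((303.7550048828125, 280.81805419921875), (28.42378044128418, 31.849624633789062), 74.47589111328125) [ 0.6614 -0.0966  0.068 ] 829.0
scene ((338.78076171875, 272.1961669921875), (27.978147506713867, 32.100318908691406), 74.74488067626953) [6.529e-01 4.000e-04 6.800e-02] 803.0
scene ((373.0, 263.0), (26.0, 30.0), 90.0) [0.6421 0.0972 0.068 ] 614.0
scene ((398.41180419921875, 234.14706420898438), (45.59669876098633, 33.22737503051758), 75.96376037597656) [0.5651 0.1875 0.068 ] 1051.0
bin ((243.3853302001953, 268.289794921875), (52.11507797241211, 58.659385681152344), 61.38954162597656) [ 0.584 -0.253  0.05 ]
bin ((412.34906005859375, 229.47171020507812), (59.889198303222656, 63.59793472290039), 74.05460357666016) [0.547 0.235 0.05 ]
(253, 143) [0.7439 0.1642 0.06  ]
(384, 131) [ 0.7704 -0.1376  0.06  ]
(397, 250) [ 0.4941 -0.1601  0.06  ]
(263, 260) [0.4725 0.1358 0.06  ]
```

Cover spacing comes out at 98 mm with the stand yawed 0.112 rad, and the bins lie where the stand geometry puts them. Moving above the round cover now.

Request:
apply_moves(moves=[[[-57.9,-28.1,3,0,0,1.148,0.4],[-57.9,-28.1,3,0,0,1.148,0.4],[-57.9,-28.1,3,0,0,1.148,0.4],[-57.9,-28.1,3,0,0,1.148,0.4],[-57.9,-28.1,3,0,0,1.148,0.4],[-57.9,-28.1,3,0,0,1.148,0.4],[-57.9,-28.1,3,0,0,1.148,0.4],[-57.9,-28.1,3,0,0,1.148,0.4]]])

```text
time_s: 0.9
eef_pos: [0.4657, 0.2697, 0.2313]
eef_rot: [-0.0, 0.668, 0.744, -0.0]
wrist_force: [1.0, 0.8, -1.0]
opening: 0.403
```

```bash
cat >> h.py <<'E'
yaw=0.1116; ex=np.array([np.cos(yaw),np.sin(yaw),0]); ey=np.array([-np.sin(yaw),np.cos(yaw),0])
O=np.array([0.6515,0.0015,0])-.053*ex
def S(p): d=np.asarray(p)-O; return np.array([d@ex,d@ey,p[2]])*1000   # stand frame mm
def st():
    o=get_obs(); p=np.array(o['eef_pos']); q=np.array(o['eef_rot']); R=Ro.from_quat(q[[1,2,3,0]])
    print('t',round(o['time_s'],2),'stand mm',S(p).round(1),'F',np.round(o['wrist_force'],2),'op',round(o['opening'],2))
    Rt=np.column_stack([ey,ex,[0,0,-1]]); print('turn err(tool)',(R.inv()*Ro.from_matrix(Rt)).as_rotvec().round(3))
    return p,R
E
python3 -c "
from h import *
p,R=st()
g=O+.053*ex+.098*ey+.010*ey; g[2]=.13
print('to round, tool cm',(R.inv().apply(g-p)*100).round(2), 'round est',S([.6401,.1018,.068]),S([.6421,.0972,.068]))"
```

```text
t 0.9 stand mm [-101.8  287.2  231.3] F [ 1.    0.79 -0.97] op 0.4
turn err(tool) [-0.    -0.    -0.005]
to round, tool cm [-17.84  15.58  10.13] round est [ 52.84117683 100.94565258  68.        ] [54.31644014 96.15153137 68.        ]
```

Request:
apply_moves(moves=[[[-17.8,15.6,8,0,0,-0.005,0.4],[-17.8,15.6,8,0,0,-0.005,0.4],[-17.8,15.6,9,0,0,-0.005,0.4],[-17.8,15.6,12,0,0,-0.005,0.4],[-17.8,15.6,13,0,0,-0.005,0.4],[-17.8,15.6,13,0,0,-0.005,0.4],[-17.8,15.6,13,0,0,-0.005,0.4],[-17.8,15.6,13,0,0,-0.005,0.4]]])

```text
time_s: 1.7
eef_pos: [0.639, 0.112, 0.101]
eef_rot: [-0.001, 0.665, 0.747, -0.001]
wrist_force: [0.5, -0.2, -0.4]
opening: 0.401
```

```bash
python3 -c "
from h import *
st(); cv2.imwrite('pics/w1.png',camera('wrist')[:,:,::-1])"
```

```text
t 1.7 stand mm [ 52.9 111.2 101. ] F [ 0.52 -0.15 -0.42] op 0.4
turn err(tool) [-0.002 -0.001  0.005]
```

View pics/w1.png

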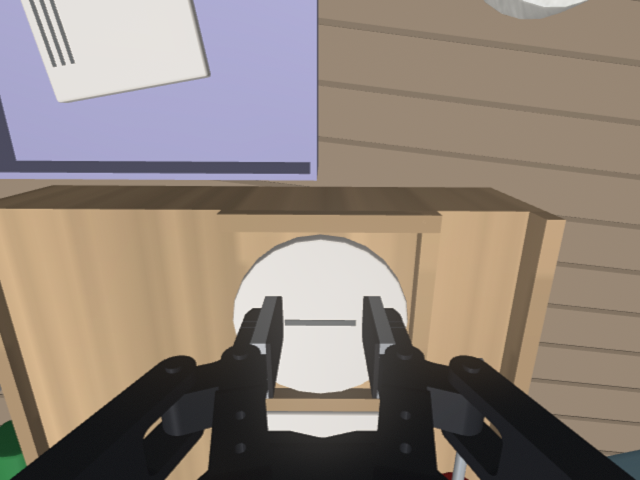

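The wrist view has the disc centred at (320,322), with both fingers over it and clear of the pocket walls. Feeling down next.

Request:
apply_moves(moves=[[[0,0,0.9,0,0,0.005,0.4],[0,0,1.2,0,0,0.005,0.4],[0,0,1.4,0,0,0.005,0.4],[0,0,1.4,0,0,0.005,0.4]]])

```text
time_s: 2.15
eef_pos: [0.6393, 0.1125, 0.0876]
eef_rot: [-0.0, 0.666, 0.746, -0.0]
wrist_force: [-0.1, -0.6, 0.3]
opening: 0.399
```

Request:
apply_moves(moves=[[[0,0,0.1,0,0,0,0.4],[0,0,0.2,0,0,0,0.4],[0,0,0.2,0,0,0,0.4]]])

```text
time_s: 2.45
eef_pos: [0.6402, 0.1121, 0.0867]
eef_rot: [0.0, 0.666, 0.746, 0.0]
wrist_force: [-0.6, -0.0, 4.4]
opening: 0.401
```

Request:
apply_moves(moves=[[[0,0,0.1,0,0,0,0.4],[0,0,0.2,0,0,0,0.4],[0,-0.8,0.2,0,0,0,0.4],[0,-1.6,0.2,0,0,0,0.4],[0,-2.4,0.2,0,0,0,0.4],[0,-3.2,0.2,0,0,0,0.4],[0,-4,0.2,0,0,0,0.4],[0,-4,0.2,0,0,0,0.4]]])

```text
time_s: 3.25
eef_pos: [0.6019, 0.1073, 0.0867]
eef_rot: [0.002, 0.666, 0.746, 0.002]
wrist_force: [-0.2, -0.8, 12.8]
opening: 0.399
```

```bash
python3 -c "
from h import *
st(); cv2.imwrite('pics/w2.png',np.hstack([cv2.resize(camera('wrist'),(400,300)),cv2.resize(camera('top')[120:270,250:400],(300,300))])[:,:,::-1])"
```

```text
t 3.25 stand mm [ 15.5 110.7  86.7] F [-0.25 -0.83 12.78] op 0.4
turn err(tool) [0.006 0.001 0.   ]
```

View pics/w2.png

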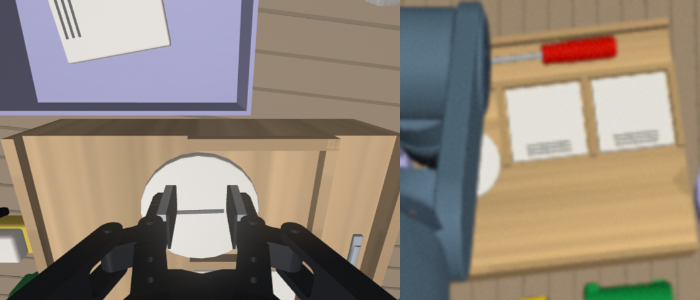

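The disc follows the fingers at 12.8 N and stays centred between them, so I continue.

Request:
apply_moves(moves=[[[0,-1.2,0,0,0,0,0.4],[0,-2.4,0,0,0,0,0.4],[0,-3.6,0,0,0,0,0.4],[0,-4.8,0,0,0,0,0.4],[0,-6.0,0,0,0,0,0.4],[-1,-6.3,0,0,0,0,0.4],[-2.5,-6.3,0,0,0,0,0.4],[-4,-6.3,0,0,0,0,0.4]]])

```text
time_s: 4.15
eef_pos: [0.5442, 0.061, 0.0867]
eef_rot: [0.002, 0.666, 0.746, 0.002]
wrist_force: [-0.2, 4.0, 15.7]
opening: 0.4
```

Request:
apply_moves(moves=[[[-1.5,0,0,0,0,0,0.4],[-3,0,0,0,0,0,0.4],[-4.5,0,0,0,0,0,0.4],[-6,0,0,0,0,0,0.4],[-7.5,0,0,0,0,0,0.4],[-9,0,0,0,0,0,0.4],[-10,0,0,0,0,0,0.4],[-10,0,0,0,0,0,0.4]]])

```text
time_s: 4.95
eef_pos: [0.5558, -0.0408, 0.0867]
eef_rot: [0.003, 0.667, 0.745, 0.001]
wrist_force: [-0.2, -2.7, 12.7]
opening: 0.401
```

```bash
python3 -c "
from h import *
st(); cv2.imwrite('pics/w3.png',np.hstack([cv2.resize(camera('wrist'),(400,300)),cv2.resize(camera('scene')[190:310,240:400],(400,300))])[:,:,::-1])"
```

```text
t 4.95 stand mm [-46.8 -31.4  86.7] F [-0.24 -2.71 12.72] op 0.4
turn err(tool) [ 0.006  0.003 -0.001]
```

View pics/w3.png

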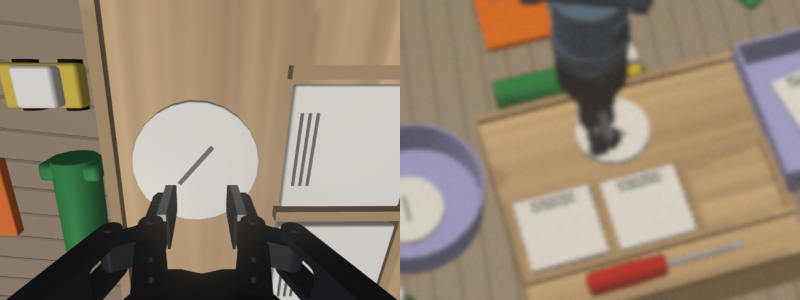

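The disc is lagging. Its image centre is at (195,160), about 15 mm on the +y side of the fingers. I'll lift, go round behind its trailing edge, and push it with the fingertips.

Request:
apply_moves(moves=[[[0,0,-2.5,0,0,0,0.4],[4,0,-2.5,0,0,0,0.4],[8,0,-2.5,0,0,0,0.4],[10,0,-2.5,0,0,0,0.4],[10,0,-1,0,0,0,0.4],[10,0,0,0,0,0,0.4],[10,0,0,0,0,0,0.4]]])

```text
time_s: 5.75
eef_pos: [0.5403, 0.06, 0.0814]
eef_rot: [-0.002, 0.667, 0.745, -0.001]
wrist_force: [-1.3, -0.3, -0.7]
opening: 0.398
```

```bash
python3 -c "
from h import *
st()
im=camera('wrist');c=get_calibration('wrist')
for k in comps(im,(0,0,150),(179,40,255),2000,(0,640,0,480)):
    r=cv2.minAreaRect(k); print(r,S(ray(c,r[0],.068)).round(1))
im=camera('top');c=get_calibration('top')
for k in comps(im,(0,0,150),(179,45,255),300,(250,400,120,270)):
    r=cv2.minAreaRect(k); print(r,S(ray(c,r[0],.068)).round(1))"
```

```text
t 5.75 stand mm [-51.   70.5  81.4] F [-1.31 -0.32 -0.72] op 0.4
turn err(tool) [-0.004 -0.001 -0.   ]
((322.5, 415.0), (42.0, 111.0), 90.0) [-50.9  20.5  68. ]
((570.5, 418.5), (89.0, 137.0), 90.0) [63.2 18.7 68. ]
((101.99998474121094, 342.4999694824219), (61.99999237060547, 46.99999237060547), -0.0) [-145.2   59.1   68. ]
((334.0, 224.0), (36.0, 32.0), 90.0) [-49.  -11.7  68. ]
((332.6646423339844, 179.48171997070312), (36.2215461730957, 17.337753295898438), 83.6598129272461) [ 52.6 -20.5  68. ]
((365.8753967285156, 175.69110107421875), (36.629730224609375, 37.79814147949219), 83.2901611328125) [ 52.5 -95.6  68. ]
```

Request:
apply_moves(moves=[[[-2,0.2,0,0,0,0,0.4],[-3.5,0.2,0,0,0,0,0.4],[-5,0.2,0,0,0,0,0.4],[-7,0.2,0,0,0,0,0.4],[-9,0.2,0,0,0,0,0.4],[-11,0.2,0,0,0,0,0.4],[-13,0.2,0,0,0,0,0.4],[-14.5,0.2,0,0,0,0,0.4]]])

```text
time_s: 6.65
eef_pos: [0.5601, -0.0853, 0.0839]
eef_rot: [0.0, 0.667, 0.745, 0.0]
wrist_force: [-0.5, -0.3, -0.4]
opening: 0.401
```

```bash
python3 -c "
from h import *
st()
cv2.imwrite('pics/w4.png',np.hstack([cv2.resize(camera('wrist'),(400,300)),cv2.resize(camera('top')[120:270,340:490],(300,300))])[:,:,::-1])"
```

```text
t 6.65 stand mm [-47.5 -76.1  83.9] F [-0.47 -0.31 -0.4 ] op 0.4
turn err(tool) [ 0.     0.    -0.001]
```

View pics/w4.png

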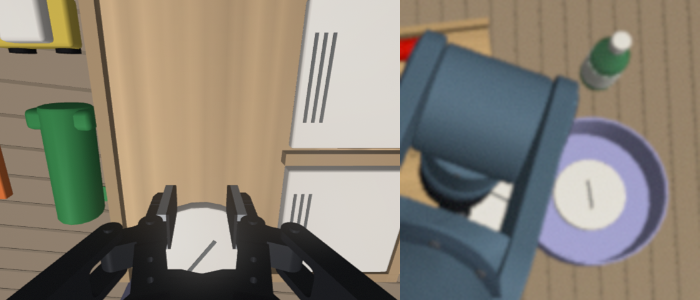

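The disc's trailing edge, at about (203,205) in the wrist half, sits against the fingers with no vertical force, so the edge push is working. Now pushing it off the end.

Request:
apply_moves(moves=[[[-1,0,0.1,0,0,0,0.4],[-2.5,0,0.15,0,0,0,0.4],[-4,0,0.15,0,0,0,0.4],[-5.5,0,0.15,0,0,0,0.4],[-7,0,0.15,0,0,0,0.4],[-8.5,0,0.15,0,0,0,0.4],[-10,0,0.15,0,0,0,0.4],[-10,0,0.15,0,0,0,0.4]]])

```text
time_s: 7.55
eef_pos: [0.5715, -0.185, 0.0824]
eef_rot: [0.001, 0.667, 0.745, -0.0]
wrist_force: [-0.3, 0.1, -0.2]
opening: 0.401
```

```bash
python3 -c "
from h import *
st()
cv2.imwrite('pics/w5.png',np.hstack([cv2.resize(camera('scene')[200:320,200:360],(400,300)),cv2.resize(camera('top')[120:270,340:490],(300,300))])[:,:,::-1])"
```

```text
t 7.55 stand mm [ -47.2 -176.4   82.4] F [-0.31  0.05 -0.25] op 0.4
turn err(tool) [ 0.001  0.001 -0.002]
```

View pics/w5.png

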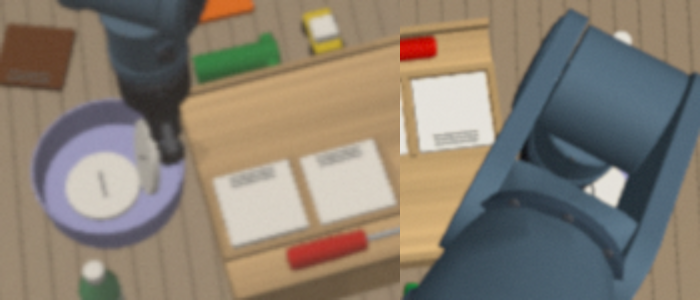

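The disc has gone into the tub but leans steeply on the near wall. I'll nudge its top edge so it topples flat, then lift.

Request:
apply_moves(moves=[[[-1.5,0,0,0,0,0,0.4],[-3,0,0,0,0,0,0.4],[-4,0,0,0,0,0,0.4],[-4,0,-3,0,0,0,0.4],[0,4,-3,0,0,0,0.4],[4,7,-3,0,0,0,0.4],[7.8,10,-3,0,0,0,0.4],[7.8,10,-3,0,0,0,0.4]]])

```text
time_s: 8.45
eef_pos: [0.6642, -0.0893, 0.1125]
eef_rot: [0.0, 0.665, 0.747, 0.001]
wrist_force: [-0.3, 0.2, 0.7]
opening: 0.398
```

```bash
python3 -c "
from h import *
st()
cv2.imwrite('pics/w6.png',np.hstack([cv2.resize(camera('scene')[200:320,200:360],(400,300)),cv2.resize(camera('top')[120:270,340:490],(300,300))])[:,:,::-1])"
```

```text
t 8.45 stand mm [ 55.5 -91.7 112.5] F [-0.27  0.15  0.74] op 0.4
turn err(tool) [ 0.002 -0.001  0.005]
```

View pics/w6.png

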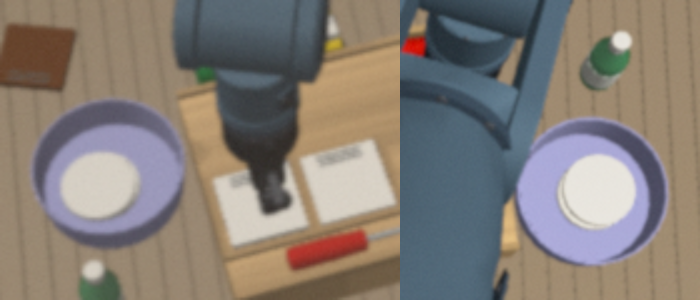

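The disc now lies flat on the spare in the tub, at about (597,190) in the right half. Next is the right square: feel for it.

Request:
apply_moves(moves=[[[0,0,1.2,0,0,0.003,0.4],[0,0,2.1,0,0,0.003,0.4],[0,0,2.4,0,0,0.003,0.4],[0,0,2.5,0,0,0.003,0.4],[0,0,2.5,0,0,0.003,0.4]]])

```text
time_s: 9.05
eef_pos: [0.6616, -0.0956, 0.088]
eef_rot: [0.0, 0.668, 0.744, -0.0]
wrist_force: [-2.5, 0.4, 8.1]
opening: 0.397
```

Request:
apply_moves(moves=[[[0,0,0.1,0,0,0,0.4],[0,0,0.2,0,0,0,0.4],[0,0,0.2,0,0,0,0.4]]])

```text
time_s: 9.35
eef_pos: [0.6624, -0.0957, 0.088]
eef_rot: [0.001, 0.668, 0.744, 0.0]
wrist_force: [-5.3, 0.7, 17.1]
opening: 0.401
```

Request:
apply_moves(moves=[[[0,-0.4,-0.04,0,0,0,0.4],[0,-1.2,-0.04,0,0,0,0.4],[0,-2.2,-0.04,0,0,0,0.4],[0,-3.3,-0.04,0,0,0,0.4],[0,-4.5,-0.04,0,0,0,0.4],[0,-5.7,-0.04,0,0,0,0.4],[0,-6.9,-0.04,0,0,0,0.4],[0,-8.1,-0.04,0,0,0,0.4]]])

```text
time_s: 10.15
eef_pos: [0.5833, -0.1049, 0.0881]
eef_rot: [0.003, 0.668, 0.744, 0.001]
wrist_force: [3.1, -0.1, 11.7]
opening: 0.404
```

Request:
apply_moves(moves=[[[0,-1,0,0,0,0,0.4],[0,-2,0,0,0,0,0.4],[0,-2.2,0,0,0,0,0.4],[0,-2.2,-2,0,0,0,0.4],[0,-2.2,-5,0,0,0,0.4],[0,-2.2,-5,0,0,0,0.4]]])

```text
time_s: 10.75
eef_pos: [0.5611, -0.1072, 0.139]
eef_rot: [0.003, 0.668, 0.744, 0.001]
wrist_force: [0.9, 0.4, 0.8]
opening: 0.399
```

```bash
cat >> h.py <<'E'
def cov(z=.0685):
    im=camera('wrist');c=get_calibration('wrist')
    for k in comps(im,(0,0,150),(179,40,255),1500,(0,640,0,480)):
        b=k.reshape(-1,2); e=np.array([S(ray(c,p,z)) for p in b[::3]])
        print('px',b.min(0),b.max(0),'stand x',e[:,0].min().round(1),e[:,0].max().round(1),'y',e[:,1].min().round(1),e[:,1].max().round(1))
    return im
E
python3 -c "
from h import *
st(); cv2.imwrite('pics/w7.png',cov()[:,:,::-1])"
```

```text
t 10.75 stand mm [-48.9 -97.9 139. ] F [0.92 0.39 0.75] op 0.4
turn err(tool) [ 0.005  0.003 -0.005]
px [271 372] [375 436] stand x -83.6 -16.4 y -216.9 -166.3
px [239 194] [397 331] stand x -93.7 -10.9 y -137.5 -55.1
px [433   0] [630 163] stand x 6.2 87.6 y -40.2 31.9
px [68  0] [127  36] stand x -162.6 -138.4 y 18.3 32.6
```

View pics/w7.png

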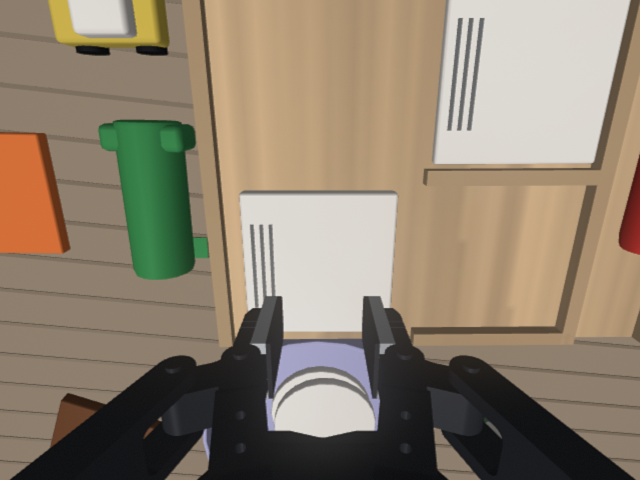

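The square lies flat on the apron, spanning (239–397, 194–331) with its centre near stand (-52,-97). I go behind its trailing edge, over the stand's right end, and push it left.

Request:
apply_moves(moves=[[[-3.5,-0.3,0,0,0,-0.005,0.4],[-6.6,-0.3,0,0,0,-0.005,0.4],[-6.6,-0.3,3,0,0,-0.005,0.4],[-6.6,-0.3,5,0,0,-0.005,0.4],[-6.6,-0.3,5.7,0,0,-0.005,0.4],[-6.6,-0.3,5.7,0,0,-0.005,0.4],[-6.6,-0.3,5.7,0,0,-0.005,0.4]]])

```text
time_s: 11.5
eef_pos: [0.5637, -0.1711, 0.0787]
eef_rot: [0.0, 0.666, 0.746, 0.0]
wrist_force: [0.5, -0.1, -1.1]
opening: 0.397
```

```bash
python3 -c "
from h import *
st(); cov()"
```

```text
t 11.5 stand mm [ -53.5 -161.8   78.7] F [ 0.49 -0.05 -1.11] op 0.4
turn err(tool) [ 0.    -0.     0.002]
px [267 365] [379 436] stand x -78.4 -28.5 y -220.5 -181.7
px [203  33] [462 275] stand x -92.7 -8.9 y -139.9 -56.1
```

Measured z is 3 mm lower than planned because the command still carried the press offset, so I raise 3.5 mm first and then push.

Request:
apply_moves(moves=[[[0,0,-0.35,0,0,0,0.4],[0.5,0,-0.35,0,0,0,0.4],[1.5,0,-0.35,0,0,0,0.4],[3,0,-0.35,0,0,0,0.4],[5,0,-0.35,0,0,0,0.4],[7,0,-0.35,0,0,0,0.4],[9,0,-0.35,0,0,0,0.4],[10.5,0,-0.35,0,0,0,0.4]]])

```text
time_s: 12.35
eef_pos: [0.551, -0.0642, 0.082]
eef_rot: [-0.0, 0.665, 0.747, -0.0]
wrist_force: [-1.0, -0.2, -0.4]
opening: 0.398
```

```bash
python3 -c "
from h import *
st(); cov()"
```

```text
t 12.35 stand mm [-54.2 -54.1  82. ] F [-1.04 -0.18 -0.39] op 0.4
turn err(tool) [-0.001 -0.001  0.004]
px [205  75] [451 296] stand x -95.1 -11.8 y -41.1 41.6
px [478  70] [639 289] stand x 7.1 72.3 y -37.4 43.2
px [13 46] [ 93 120] stand x -157.7 -134.7 y 26.6 49.8
```

Request:
apply_moves(moves=[[[2,0,0,0,0,0,0.4],[4,0,0,0,0,0,0.4],[6,0,0,0,0,0,0.4],[8,0,0,0,0,0,0.4],[10,0,0,0,0,0,0.4],[12,0,0,0,0,0,0.4],[14,0,0,0,0,0,0.4],[16,0,0,0,0,0,0.4]]])

```text
time_s: 13.2
eef_pos: [0.5333, 0.0932, 0.0821]
eef_rot: [0.0, 0.666, 0.746, 0.0]
wrist_force: [-0.4, -0.4, 0.5]
opening: 0.403
```

Request:
apply_moves(moves=[[[1.5,0,0,0,0,0,0.4],[3,0,0,0,0,0,0.4],[4.5,0,0,0,0,0,0.4],[6,0,0,0,0,0,0.4],[7.5,0,0,0,0,0,0.4],[9,0,0,0,0,0,0.4],[10,0,0,0,0,0,0.4],[10,0,0,0,0,0,0.4]]])

```text
time_s: 14.0
eef_pos: [0.5218, 0.1931, 0.082]
eef_rot: [-0.0, 0.665, 0.747, 0.0]
wrist_force: [0.2, 0.2, 0.3]
opening: 0.401
```

```bash
python3 -c "
from h import *
st(); cov(.01)
cv2.imwrite('pics/w8.png',np.hstack([cv2.resize(camera('scene')[170:290,340:500],(400,300)),cv2.resize(camera('wrist'),(400,300))])[:,:,::-1])"
```

```text
t 14.0 stand mm [-54.6 204.8  82. ] F [0.18 0.19 0.31] op 0.4
turn err(tool) [-0.    -0.     0.004]
px [222  93] [422 275] stand x -105.6 -6.3 y 198.5 295.3
```

View pics/w8.png

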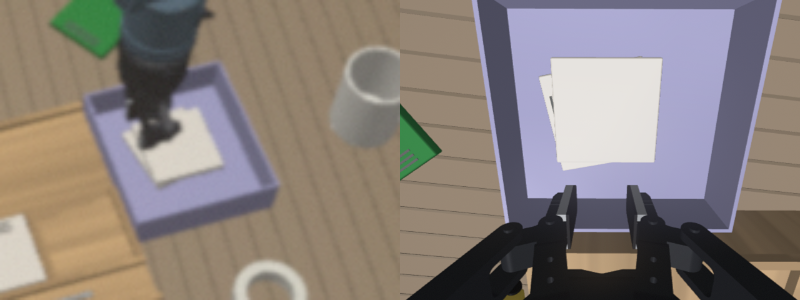

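The first square lies flat on the spare in the crate, at about (605,110) in the right half. Now the middle square.

Request:
apply_moves(moves=[[[0,0,-3,0,0,0.004,0.4],[-4,2,-3,0,0,0.004,0.4],[-8,5,-3,0,0,0.004,0.4],[-12,8,-3,0,0,0.004,0.4],[-16,10.8,-3,0,0,0.004,0.4],[-20,10.8,-3,0,0,0.004,0.4],[-20.5,10.8,-3,0,0,0.004,0.4],[-20.5,10.8,-2,0,0,0.004,0.4]]])

```text
time_s: 14.95
eef_pos: [0.6537, -0.0021, 0.103]
eef_rot: [0.001, 0.669, 0.744, 0.001]
wrist_force: [0.8, 0.1, 0.3]
opening: 0.399
```

Request:
apply_moves(moves=[[[0,0,0.8,0,0,0,0.4],[0,0,1.1,0,0,0,0.4],[0,0,1.3,0,0,0,0.4],[0,0,1.4,0,0,0,0.4],[0,0,1.4,0,0,0,0.4]]])

```text
time_s: 15.45
eef_pos: [0.6527, 0.001, 0.0882]
eef_rot: [0.0, 0.667, 0.745, 0.0]
wrist_force: [-0.3, 0.8, 0.9]
opening: 0.4
```

```bash
python3 -c "
from h import *
st()"
```

```text
t 15.45 stand mm [54.2 -0.7 88.2] F [-0.34  0.82  0.91] op 0.4
turn err(tool) [ 0.     0.    -0.001]
```

Request:
apply_moves(moves=[[[0,0,0.1,0,0,0,0.4],[0,0,0.2,0,0,0,0.4],[0,0,0.3,0,0,0,0.4],[0,0,0.3,0,0,0,0.4]]])

```text
time_s: 15.85
eef_pos: [0.6526, 0.0002, 0.0849]
eef_rot: [-0.0, 0.667, 0.745, -0.0]
wrist_force: [-0.6, 0.6, -0.2]
opening: 0.398
```

Request:
apply_moves(moves=[[[0,0,0.1,0,0,0,0.4],[0,0,0.2,0,0,0,0.4],[0,0,0.2,0,0,0,0.4]]])

```text
time_s: 16.15
eef_pos: [0.6534, 0.0001, 0.0847]
eef_rot: [0.001, 0.667, 0.745, 0.0]
wrist_force: [-1.5, -0.1, 8.1]
opening: 0.398
```

Request:
apply_moves(moves=[[[0,0,0.12,0,0,0,0.4],[0,-1,0.12,0,0,0,0.4],[0,-2.2,0.12,0,0,0,0.4],[0,-3.4,0.12,0,0,0,0.4],[0,-4.6,0.12,0,0,0,0.4],[0,-5.8,0.12,0,0,0,0.4],[0,-7,0.12,0,0,0,0.4],[0,-8.1,0.12,0,0,0,0.4]]])

```text
time_s: 16.95
eef_pos: [0.5749, -0.0093, 0.0848]
eef_rot: [0.003, 0.667, 0.745, 0.002]
wrist_force: [2.2, 0.3, 9.8]
opening: 0.402
```

Request:
apply_moves(moves=[[[0,-1,0,0,0,0,0.4],[0,-2,0,0,0,0,0.4],[0,-2.3,0,0,0,0,0.4],[0,-2.3,-2,0,0,0,0.4],[0,-2.3,-5,0,0,0,0.4],[0,-2.3,-5,0,0,0,0.4]]])

```text
time_s: 17.55
eef_pos: [0.5522, -0.0118, 0.1361]
eef_rot: [0.003, 0.667, 0.745, 0.002]
wrist_force: [1.2, -0.8, 1.3]
opening: 0.401
```

```bash
python3 -c "
from h import *
st(); cov(.066)"
```

```text
t 17.55 stand mm [-47.2  -2.2 136.1] F [ 1.2  -0.85  1.26] op 0.4
turn err(tool) [ 0.007  0.003 -0.002]
px [235 190] [393 328] stand x -94.1 -11.6 y -39.6 42.4
px [ 94 162] [148 209] stand x -163.8 -139.2 y 32.5 56.9
```

Request:
apply_moves(moves=[[[-3.5,-0.3,0,0,0,-0.002,0.4],[-6.4,-0.4,0,0,0,-0.002,0.4],[-6.4,-0.4,3,0,0,-0.002,0.4],[-6.4,-0.4,4.5,0,0,-0.002,0.4],[-6.4,-0.4,5,0,0,-0.002,0.4],[-6.4,-0.4,5,0,0,-0.002,0.4],[-6.4,-0.4,5,0,0,-0.002,0.4]]])

```text
time_s: 18.3
eef_pos: [0.5527, -0.0747, 0.0822]
eef_rot: [0.0, 0.666, 0.746, 0.0]
wrist_force: [0.7, 0.3, -0.1]
opening: 0.397
```

```bash
python3 -c "
from h import *
st(); cov(.066)"
```

```text
t 18.3 stand mm [-53.7 -64.7  82.2] F [ 0.67  0.32 -0.07] op 0.4
turn err(tool) [0.    0.    0.001]
px [208  36] [454 266] stand x -92.9 -9.6 y -41.7 41.1
px [ 4 16] [87 95] stand x -159.1 -135.5 y 22.7 46.8
```

Request:
apply_moves(moves=[[[0.5,0,0.1,0,0,0,0.4],[1.5,0,0.12,0,0,0,0.4],[2.7,0,0.12,0,0,0,0.4],[4.5,0,0.12,0,0,0,0.4],[6.5,0,0.12,0,0,0,0.4],[8.5,0,0.12,0,0,0,0.4],[10.5,0,0.12,0,0,0,0.4],[12,0,0.12,0,0,0,0.4]]])

```text
time_s: 19.15
eef_pos: [0.5384, 0.0461, 0.0808]
eef_rot: [-0.0, 0.666, 0.746, 0.0]
wrist_force: [-0.7, 0.0, -0.2]
opening: 0.4
```

```bash
python3 -c "
from h import *
st(); cov(.066)"
```

```text
t 19.15 stand mm [-54.4  56.9  80.8] F [-0.66  0.03 -0.24] op 0.4
turn err(tool) [-0.    -0.     0.002]
px [ 70 297] [133 345] stand x -159.6 -136.1 y 45.7 68.7
px [207  76] [449 294] stand x -94.7 -12.0 y 70.1 152.3
```

Pushing works: the cover spans y 70–152 mm, ahead of the fingers. Pushing it off the end.

Request:
apply_moves(moves=[[[2,0,0,0,0,0,0.4],[4,0,0,0,0,0,0.4],[5.5,0,0,0,0,0,0.4],[7,0,0,0,0,0,0.4],[8.5,0,0,0,0,0,0.4],[10,0,0,0,0,0,0.4],[11.5,0,0,0,0,0,0.4],[13,0,0,0,0,0,0.4]]])

```text
time_s: 20.0
eef_pos: [0.5243, 0.1744, 0.0807]
eef_rot: [-0.0, 0.666, 0.746, -0.0]
wrist_force: [0.0, 0.5, -0.2]
opening: 0.398
```

Request:
apply_moves(moves=[[[1.5,0,0,0,0,0,0.4],[2,0,0,0,0,0,0.4],[2,0,0,0,0,0,0.4],[2,0,-4,0,0,0,0.4],[-2,0,-8,0,0,0,0.4],[-6,0,-10,0,0,0,0.4],[-10,0,-10,0,0,0,0.4],[-10,0,-10,0,0,0,0.4]]])

```text
time_s: 20.8
eef_pos: [0.5371, 0.069, 0.1822]
eef_rot: [0.002, 0.668, 0.744, 0.0]
wrist_force: [-0.1, 0.3, -0.2]
opening: 0.401
```

```bash
python3 -c "
from h import *
st(); w=cov(.02)
cv2.imwrite('pics/w9.png',np.hstack([cv2.resize(camera('scene')[170:310,200:470],(420,220)),cv2.resize(w,(293,220))])[:,:,::-1])"
```

```text
t 20.8 stand mm [-53.1  79.8 182.2] F [-0.15  0.27 -0.15] op 0.4
turn err(tool) [ 0.003  0.002 -0.005]
px [257   0] [388  84] stand x -96.8 -9.8 y 183.4 235.2
```

View pics/w9.png

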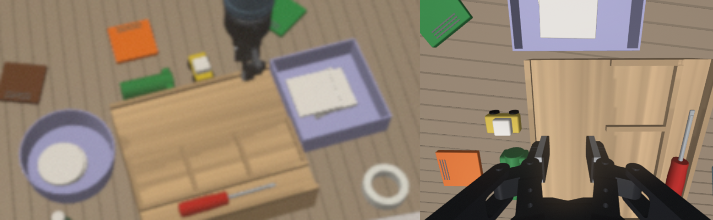

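The stand is empty, and both bins hold flat stacks in the scene view: tub (62,163), crate (320,92). One numeric check of cover positions, then hand in.

```bash
python3 -c "
from h import *
for n,bx in(('top',((180,262,190,280),(400,475,180,250))),('scene',((375,455,195,265),(212,275,240,300)))):
    im=camera(n); c=get_calibration(n)
    for b,z in zip(bx,(.025,.015)):
        for k in comps(im,(0,0,150),(179,40,255),200,b):
            r=cv2.minAreaRect(k); print(n,np.round(r[1],1),S(ray(c,r[0],z)).round(1))
print('crate',S([.538,.237,.05]).round(),'tub',S([.578,-.2515,.05]).round()); st()
hand_in()"
```

```text
top [36. 27.] [-47.8 212.1  25. ]
top [38. 39.] [ -47.7 -255.2   15. ]
scene [32.3 41.4] [-48.  236.6  25. ]
scene [28. 34.] [ -47.1 -258.2   15. ]
crate [-34. 247.  50.] tub [ -48. -243.   50.]
t 21.0 stand mm [-54.5  85.2 180.1] F [-0.52 -0.37  0.19] op 0.4
turn err(tool) [-0.001 -0.001  0.   ]
the job is handed in; nothing more can be done
```

I sorted all three covers and handed the job in at about 21 s of the 64 s allowed; hand-in gave no verdict. The round one is in the tub and both squares are in the rectangular box. I dragged each cover out of its pocket with a light press (highest reading about 17 N). I then pushed each one off the end of the apron by its edge, using the half-open fingers.

**Last checks (stand frame):**
- **Round cover:** it lies flat about 13–15 mm from the tub's centre.
- **Squares:** the stack in the box measured about (-48, 237) mm from the scene camera against a box centre near (-34, 247), well inside the limits.
- **Stand and bystanders:** the pockets and apron are empty. The screwdriver, car, rattle and tape look unmoved in the last picture. I did not measure any bystander's position, and the mug, glue and wrench were not checked in the final view.
- **Arm:** it was clear of everything, with wrist force near zero.

**What disagreed or went wrong:**
- The top camera put the box stack at y = 212 mm instead of 237. I put this down to the arm partly hiding the stack (it saw only a 36 x 27 px patch). Even 212 would be inside the limits.
- The round cover slipped under the fingers during the sideways drag, so I switched to pushing by the edge.
- It also first leaned against the tub wall; I nudged it and it fell flat.

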